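# Vent the dry chamber and hold its sprung lid open for inspection

### The arm

A 6-joint arm with a two-finger parallel gripper is mounted at the origin on a cart in front of the work surface, level with it; the furniture and walls round the work are solid. World frame = base frame: x ahead of the robot, y to its left, z up, the work surface at z = 0. Lengths are in mm, angles in rad, forces in N, time in s.
With the tool pointing down it reaches from about 350 to 975 mm from the base axis. Payload 7.1 kg.
Tool frame: the origin (TCP) lies midway between the tips of the shut fingers; the grasp point (between the pads) lies env.grasp_offset behind it (env.grasp_offset is the distance from the TCP to the grasp point, in mm); z points along the fingers, y is the line along which they close (so a half turn about z gives the same grasp; the last joint's range is limited). The gripper opens to 88 mm and grips with 3 to 60 N. Pads are 20 mm wide; open, the fingers measure 115 mm over their backs; the gripper's body (75 mm by 178 mm) begins 61 mm behind the grasp point.
Start: joints at [-1.222, 0.423, 1.63, -0, 1.089, -0.019], TCP at [224.743, -583.177, 193.175] pointing down, gripper open.
Joint ranges: [-3, 3], [-0.9, 2.11], [0.09, 2.58], [-1.31, 4.45], [0.11, 2.69], [-2.54, 2.54]. Speed limits (rad/s): [2.39, 2.39, 3.01, 3.14, 3.14, 3.14].

### API

Orientations are given as a unit quaternion [x, y, z, w].
In Python, from cell import env gives the robot as it stands. The module is installed in compiled form; this text tells all that it offers.
- The arm moves only by the shell command python3 -m handwheel 'ROWS' [FORCE]. ROWS is JSON, a list of rows, each a list of 7 numbers: the closure, from -1 (fully open) to 1 (shut), then the shift along the tool's x, y, z normalised to -1 to 1, where 1 is 0.25 m, then the turn, a rotation vector about the tool's x, y, z normalised to -1 to 1, where 1 is 360 degrees. In form: [[hand, tx, ty, tz, rx, ry, rz], ...]. A call has 1 to 20 rows; each row shifts and turns the commanded pose from where the row before left it, along the tool's axes as they then stand; what a row does not reach is not made up. A row lasts 1/8 s, in which the tool goes at most 62.5 mm and 10.7 degrees, less where a joint would pass 70% of its speed; a pose out of reach is approached as far as the arm can. A call with a number of a shift or a turn outside -1 to 1 is refused whole. A call with a gripper value outside its range is refused whole. The fingers move at their own pace and stop on an object; FORCE is the grip in N (left out, the last holds). Time passes only in rows, so rows that do not move let the fingers close. It gives the time, the measured TCP pose, the force, the opening and the grip force at its end, in the units of the state.
- env.read_state(): the state, without advancing time (a new reading comes with each control period).
- env.camera(name): name is "scene" or "top"; returns a dict with "pixels" (400x640x3 uint8, red, green, blue), "fovy" (degrees; the focal length in pixels is half the picture's height over the tangent of half this angle, whatever the lens; pixels are square), "cx", "cy" (the principal point, pixels), "k1" (the pictures are not rectified: a ray, as slopes to the right and down, at radius r is drawn at 1 + k1 r^2 times it, then the intrinsics apply), "origin" and "orientation" of the camera in the world. Camera axes: x right, y down, z forward; pixel columns grow to the right and rows downward; lengths in mm; the calibration is good to about 2 mm. A picture is of the moment at which its call begins. There is no depth.
- env.sign_off(): hands the job in; it is judged then, once.
The state is a dict: "time": time; "q": joint angles; "qd": joint speeds; "tau": joint torques, N m; "eef_pos": TCP position; "eef_rot": TCP orientation; "contact_force": force on the tool from outside, world axes, zero at the start; "moment": the same for the moment, N m; "finger_gap": finger opening in mm; "gripper_force": force on a finger pad.
Only numpy, scipy, OpenCV 4.12 (cv2) and the standard library are available. Lean on these libraries where they do the work, as an engineer would, in place of code of your own. Each camera call takes 0.05 s, during which the arm holds its last target. There are 200 camera calls.

### The job

Vent the small white sample chamber by pulling its yellow cap straight up as far as it goes (it stays on its stem), and leave it up; the blue cap stays pressed down. Only then lift the sprung lid by its red bar to 60 degrees from closed, so that the vials inside can be inspected, and finish while still holding the lid steady at that angle (it snaps shut if let go). Leave the tools and other things on the bench where they are.

Things in the scene. Friction and masses are not known exactly. Their poses are not given: they have to be found in the camera images.
- chamber: white sample chamber, fixed, 150 mm deep (x), 200 wide (y), rim 83 mm above the bench; grey lid with clear window on top, to 92 mm. Origin: centre of underside; x points from front (red bar) to hinge, z up. By the hinge on its -y wall stands an angle scale, to 120 mm high, red tick at 60 deg. A capped port stands on the bench at each side, 150 mm from the origin along y; which is where varies.
- lid_hinge (a point): point on the lid's hinge axis, half-way along it: 75 mm behind the chamber's origin and 83 mm above the bench. The hinge axis is level and runs along the chamber's y.
- lid_bar (a point): centre of the red round bar that lifts the lid: 12 mm thick, 130 mm long, parallel to the hinge axis, 45 mm clear in front of the lid on two arms (60 mm either side of this point). Lid shut: 195 mm in front of and 15 mm above the hinge axis. It swings about that axis and can turn between fingers; at 60 deg it is 84 mm in front of and 176 mm above the axis.
- lid_part (a joint): angle of the lid in rad: 0 shut, 1.047 at 60 degrees, stop at 1.6. A spring and its weight always pull it shut: about 3 N is needed at the bar to start, about 3.5 N at 60 degrees.
- vent_cap_center (a point): centre of the yellow vent cap, an upright ribbed cylinder 30 mm across, 28 mm high, on a brass stem over a port block (44 mm square, 43 mm high). Pressed down, the cap spans 63 to 91 mm above the bench (this point at 77 mm), with free space round the stem below it. The block is fixed, square to the chamber.
- vent_cap_part (a joint): lift of the yellow cap in m: 0 pressed down, 0.018 fully raised (stop). It slides straight up and stays on its stem; a tight seal grips it: about 5 N moves it, and it stays where it is left.
- fill_cap_center (a point): centre of the blue filling cap, of the same size and build as the yellow one, on the port at the chamber's other side; to be left pressed down.
- fill_cap_part (a joint): lift of the blue cap in m: 0 pressed down (as it must stay), 0.018 raised.
- multimeter: yellow and black hand multimeter, 144 x 74 x 39 mm, loose, lying to the right of the work; bystander. Origin under its centre.
- battery_cap: black battery cap of a hand tool, 57 x 76 x 39 mm, loose, front left; bystander. Origin under its centre.
- calliper: steel calliper, 78 x 245 x 15 mm, loose, front right; bystander. Origin under its centre.
- driver_blue: blue screwdriver, 22 x 171 x 23 mm, loose, at the front; bystander. Origin under its centre.
- marker_3: red marker pen, 12 x 130 x 14 mm, loose, front right; bystander. Origin under its centre.
Things that resemble listed ones, but are neither listed nor needed, are in the scene too. Leave any orange or purple look-alike of the part that bears vent_cap_center alone.

How it is judged:
By the outcome, as a careful person would: the job done as asked, in the order asked, and still so for the second after the job is handed in, while the arm keeps its last pose, push and grip.
It also fails if it takes over 42 s, if anything falls off the work surface, if the arm or the gripper's body presses on something with over 40 N, if the wrist force passes 120 N, or if a joint passes its speed limit or range.

## Working session

There is one attempt and no reset: what is moved stays moved. The work goes in short steps, Python scripts to look and compute and a shell command to move; the robot and the scene stay as the last step left them, time stands still between calls to the robot, and variables do not carry over. Pictures are saved under pics/ and viewed, at most 10 in all, crops included, and the job is handed in when it is done.

```bash
mkdir -p pics; cat > h.py <<'E'
import numpy as np, cv2, json
from cell import env
from scipy.spatial.transform import Rotation as R
def snap(name,fn):
    c=env.camera(name); cv2.imwrite('pics/'+fn+'.png',c['pixels'][:,:,::-1])
    m={k:(np.array(v).tolist()) for k,v in c.items() if k!='pixels'}
    json.dump(m,open('pics/'+fn+'.json','w')); return c
def load(fn):
    c=json.load(open('pics/'+fn+'.json')); c['pixels']=cv2.imread('pics/'+fn+'.png')[:,:,::-1]; return c
def K(c):
    f=200/np.tan(np.radians(c['fovy'])/2); return np.array([[f,0,c['cx']],[0,f,c['cy']],[0,0,1.]])
def rot(c):
    o=np.array(c['orientation']); return o if o.shape==(3,3) else R.from_quat(o).as_matrix()
def ray(c,u,v):
    p=cv2.undistortPoints(np.array([[[u,v]]],float),K(c),np.array([c['k1'],0,0,0.]))[0,0]
    d=rot(c)@np.array([p[0],p[1],1]); return np.array(c['origin']),d
def onz(c,u,v,z):
    o,d=ray(c,u,v); return o+d*(z-o[2])/d[2]
def proj(c,P):
    r=rot(c).T; t=-r@np.array(c['origin'])
    return cv2.projectPoints(np.array(P,float).reshape(-1,1,3),cv2.Rodrigues(r)[0],t,K(c),np.array([c['k1'],0,0,0.]))[0][:,0]
def tri(rays):
    A=np.zeros((3,3));b=np.zeros(3)
    for o,d in rays:
        d=d/np.linalg.norm(d);M=np.eye(3)-np.outer(d,d);A+=M;b+=M@o
    return np.linalg.solve(A,b)
E
python3 - <<'E'
from h import *
for n in('scene','top'):
    c=snap(n,n+'0'); print({k:v for k,v in c.items() if k!='pixels'})
s=env.read_state(); print(env.grasp_offset,s['eef_pos'],s['eef_rot'],s['contact_force'],s['finger_gap'],s['time'])
E
```

```text
{'fovy': 46.60169599363224, 'cx': 326.5205939714907, 'cy': 199.37709378725864, 'k1': -0.03931649565225289, 'origin': array([-436.93584005,  629.95384205,  754.87860349]), 'orientation': array([-0.4037144 ,  0.76100896, -0.45326138,  0.22898507])}
{'fovy': 53.33530041138267, 'cx': 319.90287656986806, 'cy': 197.06350220375052, 'k1': -0.01289707327153948, 'origin': array([ 464.17514352,  -69.21093275, 1118.23663837]), 'orientation': array([-0.70510144,  0.70831297, -0.0268439 ,  0.02010248])}
18.700000000000003 [ 224.5731169  -582.68698012  192.50155534] [ 9.83140118e-01  1.82852548e-01 -1.06843172e-04 -6.65862913e-04] [ 0.11651659  0.39531564 -0.38807647] 87.66439208073619 0.1
```

View pics/scene0.png

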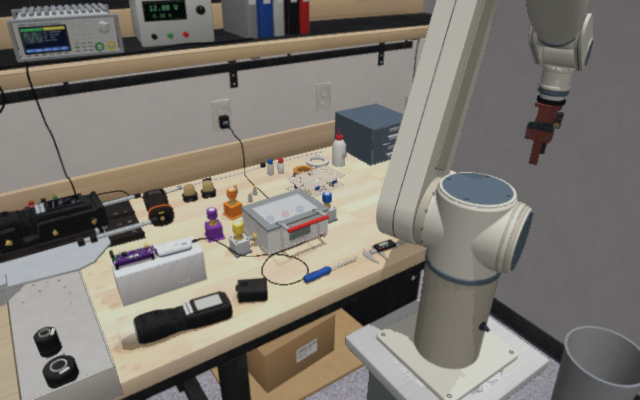

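View pics/top0.png

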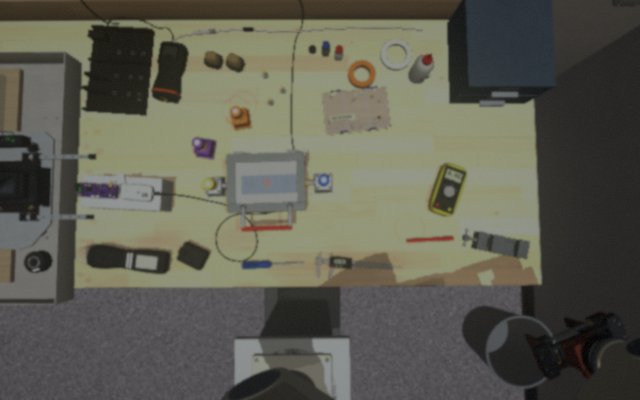

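Scene view: the yellow cap is at about (239,230) and the red bar at (308,223). Top view: the yellow cap is at (210,184), the blue cap at (323,181) and the bar at (266,228). Things that could be taken for the vent cap, in top pixels: purple (203,147), orange (239,116), blue (323,181), and the yellow one at (210,184). I choose the yellow one, beside the chamber.

```bash
cat > m.py <<'E'
from h import *
S=load('scene0');T=load('top0')
def blob(c,box,lo,hi):
    x0,y0,x1,y1=box; h=cv2.cvtColor(np.ascontiguousarray(c['pixels'][y0:y1,x0:x1]),cv2.COLOR_RGB2HSV)
    m=cv2.inRange(h,lo,hi); n,l,st,ce=cv2.connectedComponentsWithStats(m)
    i=1+np.argmax(st[1:,4]); m=(l==i).astype(np.uint8); r=cv2.minAreaRect(cv2.findNonZero(m))
    return ce[i]+[x0,y0],st[i],(np.array(r[0])+[x0,y0],r[1],r[2])
Y=((20,110,70),(32,255,255));B=((105,120,60),(125,255,255));Rd=((0,150,70),(8,255,255))
for n,bs,bt,col in(('yel',(222,212,255,256),(196,170,224,198),Y),('blue',(312,186,345,225),(312,168,335,194),B),('bar',(280,205,335,240),(235,220,298,236),Rd)):
    a=blob(S,bs,*col);b=blob(T,bt,*col)
    print(n,a,b); 
    print(' tri',tri([ray(S,*a[0]),ray(T,*b[0])]).round(1),'tri box',tri([ray(S,*a[2][0]),ray(T,*b[2][0])]).round(1),'top@z',[onz(T,*b[0],z).round(1) for z in(77,91,98)])
# bar orientation
    if n=='bar':
        d=np.radians(b[2][2]);w=b[2][1];L=max(w)/2;ang=d if w[0]>w[1] else d+np.pi/2
        for s in(-1,1):print(onz(T,*(b[2][0]+s*L*np.array([np.cos(ang),np.sin(ang)])),98).round(1))
a=cv2.resize(S['pixels'][180:265,195:350],None,fx=4,fy=4,interpolation=2);b=cv2.resize(T['pixels'][140:240,190:340],None,fx=4,fy=4,interpolation=2)
b=b[:, :600]; a=a[:,:620]
cv2.imwrite('pics/crop.png',cv2.resize(np.vstack([np.pad(a,((0,0),(0,20),(0,0)))[:,:600],b]),None,fx=.8,fy=.8)[:600,:,::-1])
E
python3 m.py
```

```text
yel (array([237.98561151, 230.41007194]), array([ 11,  10,  11,  18, 139], dtype=int32), (array([238. , 230.5]), (17.0, 10.0), 90.0)) (array([209.4375  , 184.140625]), array([ 7,  9, 13, 10, 64], dtype=int32), (array([209. , 183.5]), (9.0, 12.0), 90.0))
 tri [569.5 212.9  64.8] tri box [570.7 213.4  64.2] top@z [array([568.6, 210.2,  77. ]), array([567.2, 206.4,  91. ]), array([566.5, 204.6,  98. ])]
blue (array([326.5 , 197.75]), array([11,  7,  8, 10, 64], dtype=int32), (array([326.5, 197.5]), (9.0, 7.0), 90.0)) (array([322. , 183.4]), array([ 8, 14,  5,  3,  5], dtype=int32), (array([321.80000114, 183.40000153]), (4.4721360206604, 0.8944271206855774), 26.56505012512207))
 tri [570.3 -83.7  77.2] tri box [570.1 -83.3  78.3] top@z [array([569.3, -85. ,  77. ]), array([567.9, -84.8,  91. ]), array([567.2, -84.7,  98. ])]
bar (array([307.55844156, 223.37012987]), array([  8,  10,  41,  17, 154], dtype=int32), (array([307.91781044, 223.28082275]), (3.745316743850708, 42.72002029418945), 69.44395446777344)) (array([266.37391304, 227.69565217]), array([  8,   6,  48,   4, 115], dtype=int32), (array([266.48908806, 227.66164255]), (2.450338125228882, 47.04004669189453), 88.15238952636719))
 tri [454.8  59.1  94.7] tri box [454.7  58.5  94.9] top@z [array([454. ,  60.5,  77. ]), array([454.2,  58.8,  91. ]), array([454.2,  57.9,  98. ])]
[456.   -2.4  98. ]
[452.7 117.5  98. ]
```

View pics/crop.png

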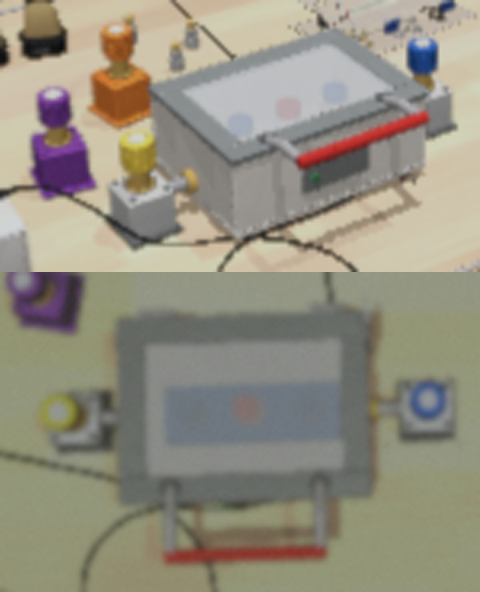

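The crop confirms the choice: the ribbed yellow cap on the white block at the chamber's +y side. Its centre is at about (238.3,227.8) in scene and (209.2,183.9) in top. I'll check its position against the chamber geometry using all the points.

```bash
cat > fit.py <<'E'
from h import *
from scipy.optimize import least_squares
S=load('scene0');T=load('top0')
yel=([238.3,227.8],[209.2,183.9]);blu=([326.9,197.7],[323.7,180.3]);bar=([307.7,223.3],[266.4,227.7])
for n,p in(('yel',yel),('blu',blu),('bar',bar)): print(n,tri([ray(S,*p[0]),ray(T,*p[1])]).round(1))
def pts(p):
    c,s=np.cos(p[2]),np.sin(p[2]);L=np.array([[0,150,79],[0,-150,79],[-120,0,98]]);
    return np.c_[p[0]+c*L[:,0]-s*L[:,1],p[1]+s*L[:,0]+c*L[:,1],L[:,2]]
def f(p):return np.r_[proj(S,pts(p))-[yel[0],blu[0],bar[0]],proj(T,pts(p))-[yel[1],blu[1],bar[1]]].ravel()
r=least_squares(f,[574,60,0]);print(r.x,r.fun.round(1));print(pts(r.x).round(1))
E
python3 fit.py
```

```text
yel [569.3 211.4  72.8]
blu [578.3 -89.3  72.1]
bar [454.7  58.9  94.9]
[5.72444860e+02 6.19174698e+01 2.76389005e-02] [-0.4 -1.8  0.1 -1.6  0.9 -0.6 -0.6  0.3 -0.5  0.3 -0.3  0.7]
[[568.3 211.9  79. ]
 [576.6 -88.   79. ]
 [452.5  58.6  98. ]]
```

```bash
cat >> h.py <<'E'
def to(P,yaw=91.6):
    s=env.read_state();r=R.from_quat(s['eef_rot'])
    d=r.inv().apply(np.array(P)-s['eef_pos'])/250
    x=r.as_matrix()[:,0]; z=r.as_matrix()[:,2]
    print('t',round(s['time'],2),'pos',s['eef_pos'].round(1),'yaw',np.degrees(np.arctan2(x[1],x[0])).round(2),'z',z.round(3),'F',s['contact_force'].round(1),'gap',round(s['finger_gap'],1),'grip',round(s['gripper_force'],1),'\n  shift',d.round(4))
E
python3 -m handwheel '[[-0.2,0,0,0,0,0,-0.028],[-0.2,0,0,0,0,0,-0.028],[-0.2,0,0,0,0,0,-0.028],[-0.2,0,0,0,0,0,-0.028],[-0.2,0,0,0,0,0,-0.028],[-0.2,0,0,0,0,0,-0.028],[-0.2,0,0,0,0,0,-0.028],[-0.2,0,0,0,0,0,0]]' 25
python3 -c "
from h import *
to([569,211.5,160])"
```

```text
time: 1.1
eef_pos: [224.6, -582.9, 192.8]
eef_rot: [0.698, 0.717, 0.0, -0.0]
contact_force: [0.4, -0.1, -0.2]
finger_gap: 52.9
gripper_force: 0.0
t 1.1 pos [ 224.6 -582.9  192.8] yaw 91.54 z [-0.     0.001 -1.   ] F [ 0.4 -0.1 -0.2] gap 52.9 grip 0.0 
  shift [3.1393 1.4625 0.1331]
```

```bash
python3 -m handwheel '[[-0.2,0.17,0.08,0,0,0,0],[-0.2,0.17,0.08,0,0,0,0],[-0.2,0.17,0.08,0,0,0,0],[-0.2,0.17,0.08,0,0,0,0],[-0.2,0.17,0.08,0,0,0,0],[-0.2,0.17,0.08,0,0,0,0],[-0.2,0.17,0.08,0,0,0,0],[-0.2,0.17,0.08,0,0,0,0],[-0.2,0.17,0.08,0,0,0,0],[-0.2,0.17,0.08,0,0,0,0],[-0.2,0.17,0.08,0,0,0,0],[-0.2,0.17,0.08,0,0,0,0],[-0.2,0.17,0.08,0,0,0,0],[-0.2,0.17,0.08,0,0,0,0],[-0.2,0.17,0.08,0,0,0,0],[-0.2,0.17,0.08,0,0,0,0],[-0.2,0.17,0.08,0,0,0,0],[-0.2,0.08,0.022,0,0,0,0],[-0.2,0.08,0.02,0,0,0,0],[-0.2,0,0,0,0,0,0]]'
python3 -c "
from h import *
to([569,211.5,130])
snap('scene','s1');snap('top','t1')
a=load('s1')['pixels'][140:270,170:330];b=load('t1')['pixels'][110:240,170:330]
cv2.imwrite('pics/c1.png',cv2.resize(np.hstack([a,b]),(800,325),interpolation=2)[:,:,::-1])"
```

```text
time: 3.6
eef_pos: [553.2, 189.4, 193.1]
eef_rot: [0.697, 0.717, -0.0, -0.0]
contact_force: [-0.7, -0.2, -0.7]
finger_gap: 52.7
gripper_force: 0.0
t 3.6 pos [553.2 189.4 193.1] yaw 91.64 z [-0. -0. -1.] F [-0.7 -0.2 -0.7] gap 52.7 grip 0.0 
  shift [0.0865 0.0659 0.2522]
```

View pics/c1.png

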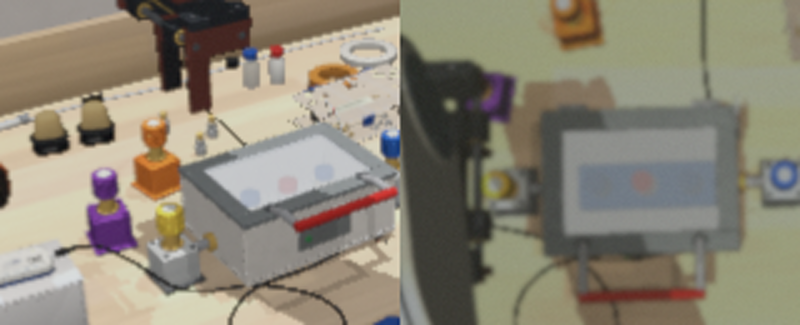

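The gripper is clear, and the cap is uncovered and still pressed down. Next I align and come down over it.

```bash
python3 -m handwheel '[[-0.2,0.0865,0.066,0,0,0,0],[-0.2,0,0,0,0,0,0],[-0.2,0,0,0.13,0,0,0],[-0.2,0,0,0.12,0,0,0],[-0.2,0,0,0,0,0,0]]'
python3 -c "
from h import *
to([569,211.5,62])
c=snap('scene','s2')
print(proj(c,[[569,211.5,77]]))
a=c['pixels'][150:270,160:320]
cv2.imwrite('pics/c2.png',cv2.resize(a,(640,480),interpolation=2)[:,:,::-1])"
```

```text
time: 4.32
eef_pos: [566.9, 209.2, 128.7]
eef_rot: [0.697, 0.717, -0.002, -0.001]
contact_force: [0.3, -0.5, -0.0]
finger_gap: 52.7
gripper_force: 0.0
t 4.33 pos [566.9 209.2 128.7] yaw 91.57 z [-0.005 -0.002 -1.   ] F [ 0.3 -0.5 -0. ] gap 52.7 grip 0.0 
  shift [0.0095 0.0101 0.2666]
[[237.94525155 226.48736799]]
```

View pics/c2.png

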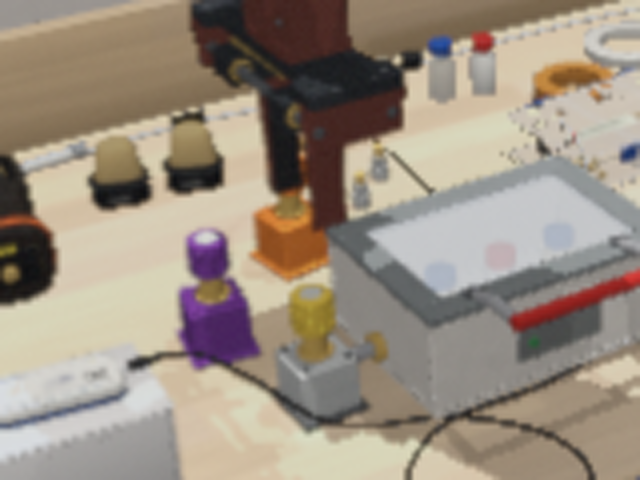

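The fingers (tips at about (237,205)) sit directly above the yellow cap (238,228), one on each side along x. I'll go down and grip.

```bash
python3 -m handwheel '[[-0.2,0.0095,0.01,0.09,0,0,0],[-0.2,0,0,0.09,0,0,0],[-0.2,0,0,0.087,0,0,0],[-0.2,0,0,0,0,0,0],[-0.2,0,0,0,0,0,0]]'
python3 -c "
from h import *
to([569,211.5,62])"
python3 -m handwheel '[[0.6,0,0,0,0,0,0],[0.6,0,0,0,0,0,0],[0.6,0,0,0,0,0,0],[0.6,0,0,0,0,0,0]]' 25
python3 -c "
from h import *
to([569,211.5,80])"
```

```text
time: 5.0
eef_pos: [572.7, 213.6, 65.6]
eef_rot: [0.697, 0.717, 0.001, 0.001]
contact_force: [0.0, -0.3, -0.1]
finger_gap: 52.6
gripper_force: 0.0
t 5.0 pos [572.7 213.6  65.6] yaw 91.62 z [ 0.002  0.001 -1.   ] F [ 0.  -0.3 -0.1] gap 52.6 grip 0.0 
  shift [-0.0082 -0.0152  0.0144]
time: 5.5
eef_pos: [571.7, 213.6, 64.0]
eef_rot: [0.697, 0.717, 0.0, 0.0]
contact_force: [-0.0, 0.1, -0.4]
finger_gap: 18.3
gripper_force: 0.0
t 5.5 pos [571.7 213.6  64. ] yaw 91.64 z [ 0.  0. -1.] F [-0.   0.1 -0.4] gap 18.3 grip 0.0 
  shift [-0.008  -0.0109 -0.0639]
```

```bash
python3 -c "
from h import *
to([569,211.5,80])
c=snap('scene','s3');t=snap('top','t3')
for p in([571.7,213.6,64],[569,211.5,77]): print(proj(c,[p]),proj(t,[p]))
a=c['pixels'][160:260,180:280]
b=t['pixels'][140:240,160:260]
cv2.imwrite('pics/c3.png',cv2.resize(np.hstack([a,b]),(800,400),interpolation=2)[:,:,::-1])"
```

```text
t 5.5 pos [571.7 213.6  64. ] yaw 91.64 z [ 0.  0. -1.] F [-0.   0.1 -0.4] gap 18.3 grip 0.0 
  shift [-0.008  -0.0109 -0.0639]
[[237.17389546 230.29829679]] [[209.47511511 183.46125937]]
[[237.94525155 226.48736799]] [[208.93846407 183.98511198]]
```

View pics/c3.png

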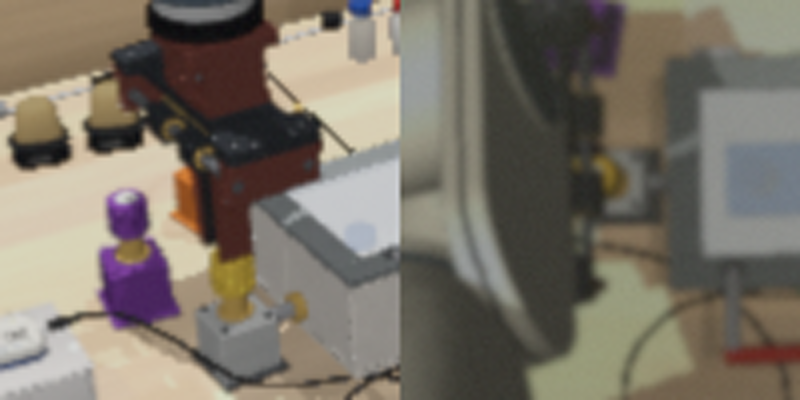

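```bash
python3 -c "
from h import *
c=load('s3')
print('s2 near/far tip',proj(c,[[566.9-33,209.2,128.7],[566.9+33,209.2,128.7],[566.9-33,199.2,128.7],[566.9-33,219.2,128.7]]).round(1))
for z in(64,74,84,94): print(z,proj(c,[[571.7-16,213.6,z],[571.7+16,213.6,z]]).round(1).tolist())
s=env.read_state();print(s['q'].round(3))
a=load('s2')['pixels'][170:230,210:260];b=c['pixels'][195:255,210:260]
cv2.imwrite('pics/c4.png',cv2.resize(np.hstack([a,b]),(800,480),interpolation=0)[:,:,::-1])"
```

```text
s2 near/far tip [[243.1 215.5]
 [232.4 205. ]
 [246.5 214.4]
 [239.6 216.6]]
64 [[239.7, 233.0], [234.7, 227.7]]
74 [[239.4, 229.9], [234.4, 224.6]]
84 [[239.2, 226.7], [234.1, 221.5]]
94 [[238.9, 223.6], [233.8, 218.3]]
[ 0.338  0.569  1.739 -0.     0.833  0.309]
```

View pics/c4.png

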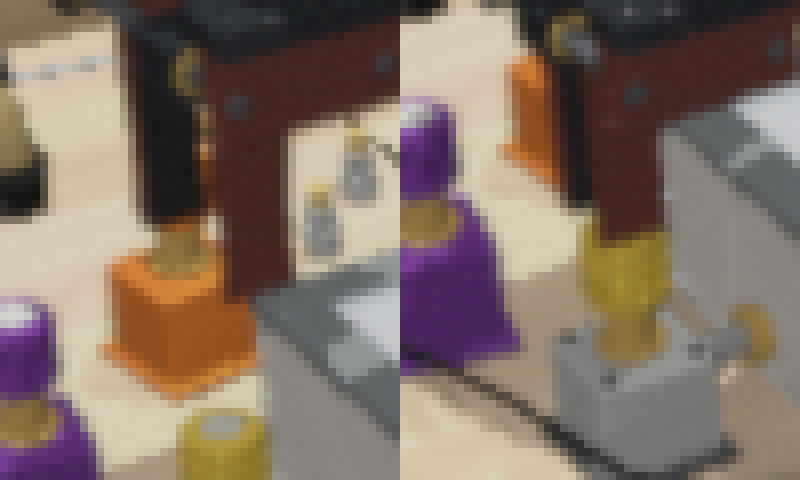

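The near fingertip ends at about (239,225), but the pose reading puts it near row 233. So the real tips are about 25 mm higher than I assumed, and the fingers closed just above the cap. I'll open, go about 25 mm lower, and check.

```bash
python3 -m handwheel '[[-0.3,0,0,0,0,0,0],[-0.3,0,0,0,0,0,0],[-0.3,0,0,0,0,0,0],[-0.3,0,0,0,0,0,0],[-0.3,-0.008,-0.01,0.03,0,0,0],[-0.3,0,0,0.03,0,0,0],[-0.3,0,0,0.03,0,0,0],[-0.3,0,0,0,0,0,0],[-0.3,0,0,0,0,0,0]]'
python3 -c "
from h import *
to([569,211.5,40])
c=snap('scene','s5')
b=c['pixels'][190:260,200:270]
cv2.imwrite('pics/c5.png',cv2.resize(b,(560,560),interpolation=0)[:,:,::-1])"
```

```text
time: 6.72
eef_pos: [569.3, 211.5, 41.3]
eef_rot: [0.697, 0.717, -0.0, -0.0]
contact_force: [-0.3, -0.8, 0.0]
finger_gap: 57.3
gripper_force: 0.0
t 6.72 pos [569.3 211.5  41.3] yaw 91.63 z [-0. -0. -1.] F [-0.3 -0.8  0. ] gap 57.3 grip 0.0 
  shift [ 0.0001 -0.0013  0.0054]
```

View pics/c5.png

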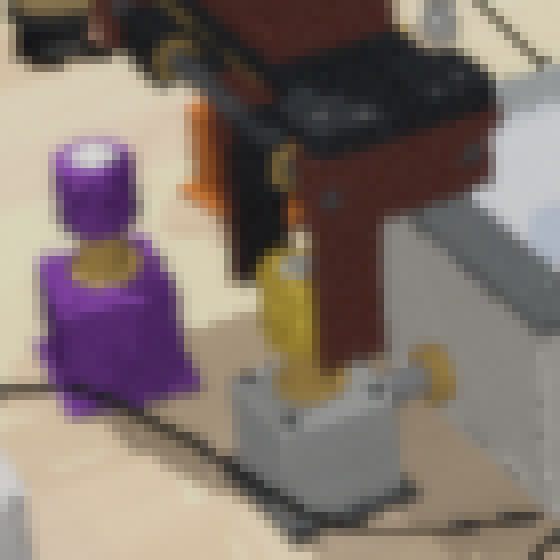

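The fingers now straddle the cap: the near tip is at about (243,236), level with the cap's underside and clear of the block. Closing.

```bash
python3 -m handwheel '[[0.9,0,0,0,0,0,0],[0.9,0,0,0,0,0,0],[0.9,0,0,0,0,0,0],[0.9,0,0,0,0,0,0],[0.9,0,0,0,0,0,0]]' 30
python3 -c "
from h import *
to([569,211.5,60])"
```

```text
time: 7.4
eef_pos: [570.0, 211.6, 41.7]
eef_rot: [0.697, 0.717, 0.001, 0.0]
contact_force: [2.3, -1.1, -0.8]
finger_gap: 29.2
gripper_force: 30.0
t 7.4 pos [570.  211.6  41.7] yaw 91.63 z [ 0.001  0.    -1.   ] F [ 2.3 -1.1 -0.8] gap 29.2 grip 30.0 
  shift [-0.0001 -0.0039 -0.0732]
```

```bash
python3 -m handwheel '[[0.9,0,0,-0.02,0,0,0],[0.9,0,0,-0.02,0,0,0],[0.9,0,0,-0.02,0,0,0],[0.9,0,0,0,0,0,0]]'
python3 -m handwheel '[[0.9,0,0,-0.006,0,0,0],[0.9,0,0,-0.006,0,0,0],[0.9,0,0,0,0,0,0]]'
python3 -m handwheel '[[0.9,0,0,-0.006,0,0,0],[0.9,0,0,0,0,0,0]]'
```

```text
time: 7.9
eef_pos: [570.0, 211.6, 56.9]
eef_rot: [0.697, 0.717, 0.001, 0.0]
contact_force: [3.2, -1.0, 1.5]
finger_gap: 29.4
gripper_force: 30.0
time: 8.28
eef_pos: [570.0, 211.6, 59.4]
eef_rot: [0.697, 0.717, 0.001, 0.0]
contact_force: [5.7, 0.3, -2.5]
finger_gap: 29.8
gripper_force: 30.0
time: 8.52
eef_pos: [569.9, 211.5, 59.8]
eef_rot: [0.697, 0.717, 0.001, 0.0]
contact_force: [8.6, 1.2, -13.2]
finger_gap: 29.3
gripper_force: 30.0
```

The cap has risen 18 mm and is against its stop (force jumped to 13 N). I'll release it and go up.

```bash
python3 -m handwheel '[[-0.3,0,0,0.004,0,0,0],[-0.3,0,0,0,0,0,0],[-0.3,0,0,0,0,0,0],[-0.3,0,0,0,0,0,0],[-0.3,0,0,-0.08,0,0,0],[-0.3,0,0,-0.16,0,0,0],[-0.3,0,0,-0.2,0,0,0],[0.15,0,0,0,0,0,0]]' 30
python3 -c "
from h import *
to([453.8,58.7,160])"
```

```text
time: 9.52
eef_pos: [572.3, 212.5, 175.8]
eef_rot: [0.697, 0.717, 0.004, 0.002]
contact_force: [-0.3, 0.4, -0.8]
finger_gap: 50.3
gripper_force: 0.0
t 9.53 pos [572.3 212.5 175.8] yaw 91.63 z [ 0.009  0.003 -1.   ] F [-0.3  0.4 -0.8] gap 50.3 grip 0.0 
  shift [-0.6018 -0.492   0.0569]
```

```bash
python3 -m handwheel '[[0.15,-0.12,-0.1,0,0,0,0],[0.15,-0.16,-0.13,0,0,0,0],[0.15,-0.16,-0.13,0,0,0,0],[0.15,-0.12,-0.1,0,0,0,0],[0.15,-0.04,-0.03,0,0,0,0],[0.15,0,0,0,0,0,0],[0.15,0,0,0,0,0,0]]'
python3 -c "
from h import *
import m
to([453.8,58.7,100])
c=snap('scene','s6');t=snap('top','t6')
for b in((222,205,255,256),):
  print(m.blob(c,b,*m.Y)[:2])
print('bar',m.blob(c,(280,205,335,240),*m.Rd)[2])
a=c['pixels'][150:250,230:350]; b=t['pixels'][150:250,180:300]
cv2.imwrite('pics/c6.png',cv2.resize(np.hstack([a,b]),(800,333),interpolation=0)[:,:,::-1])" | tail -4
```

```text
time: 10.4
eef_pos: [452.2, 58.7, 170.1]
eef_rot: [0.697, 0.717, 0.0, 0.0]
contact_force: [-0.0, 0.1, -0.2]
finger_gap: 37.1
gripper_force: 0.0
t 10.4 pos [452.2  58.7 170.1] yaw 91.65 z [ 0.001  0.    -1.   ] F [-0.   0.1 -0.2] gap 37.1 grip 0.0 
  shift [-2.000e-04  6.300e-03  2.806e-01]
(array([237.4519774 , 226.29378531]), array([  9,  10,  12,  25, 177], dtype=int32))
bar (array([308.08219337, 223.21917725]), (3.745316743850708, 42.368896484375), 69.44395446777344)
```

View pics/c6.png

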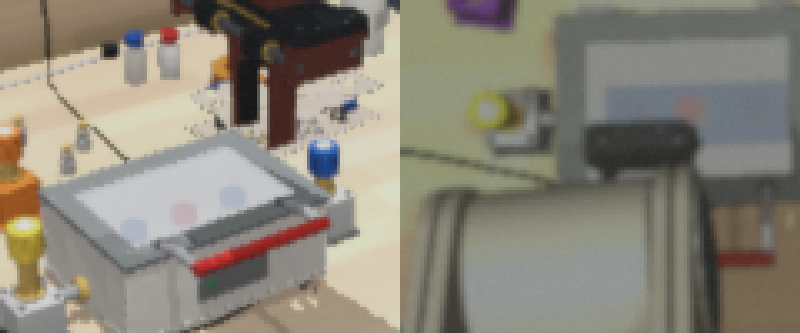

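The yellow cap stands raised on a long stem, about (234,223), and stays up on its own. The blue cap is still down. The gripper is over the bar. Checking the tip height offset once more while coming part of the way down.

```bash
python3 -c "
from h import *
c=load('s6')
for z in(170,190,200,210): print(z,proj(c,[[452.2-25,58.7,z],[452.2+25,58.7,z]]).round(1).tolist())"
python3 -m handwheel '[[0.15,0,0.006,0.1,0,0,0],[0.15,0,0,0.1,0,0,0],[0.15,0,0,0.1,0,0,0],[0.15,0,0,0,0,0,0],[0.15,0,0,0,0,0,0]]'
python3 -c "
from h import *
to([453.8,58.7,55])
c=snap('scene','s7'); hsv=cv2.cvtColor(np.ascontiguousarray(c['pixels']),cv2.COLOR_RGB2HSV)
b=c['pixels'][170:245,270:350]
cv2.imwrite('pics/c7.png',cv2.resize(b,(640,600),interpolation=0)[:,:,::-1])"
```

```text
170 [[313.8, 203.2], [303.4, 195.3]]
190 [[313.9, 196.3], [303.4, 188.6]]
200 [[313.9, 192.8], [303.4, 185.2]]
210 [[313.9, 189.3], [303.3, 181.8]]
time: 11.12
eef_pos: [453.2, 58.5, 95.4]
eef_rot: [0.697, 0.717, 0.0, 0.0]
contact_force: [0.5, -0.2, 0.3]
finger_gap: 37.4
gripper_force: 0.0
t 11.12 pos [453.2  58.5  95.4] yaw 91.66 z [ 0.  0. -1.] F [ 0.5 -0.2  0.3] gap 37.4 grip 0.0 
  shift [0.0009 0.0023 0.1617]
```

View pics/c7.png

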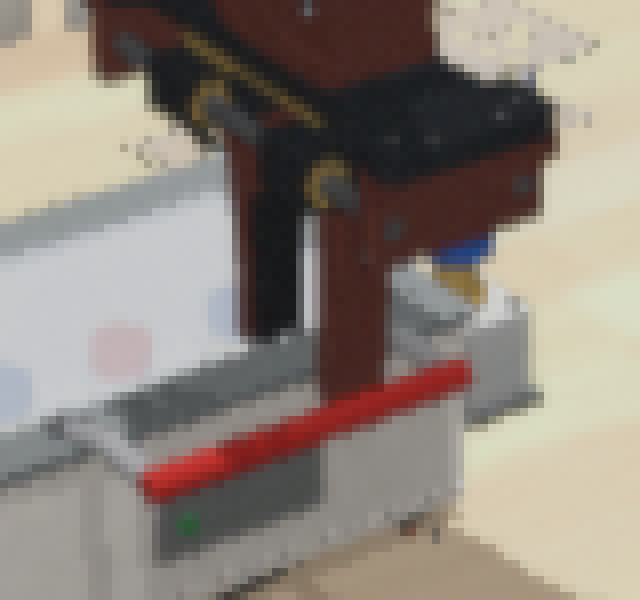

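The fingers straddle the bar: near tip at about (314,220), far tip at (304,212) between bar and lid. The real tips are about 27 mm above the reading. I'll go down about 42 mm more and grip.

```bash
python3 -m handwheel '[[0.15,0,0.002,0.05,0,0,0],[0.15,0,0,0.06,0,0,0],[0.15,0,0,0.057,0,0,0],[0.15,0,0,0,0,0,0],[0.15,0,0,0,0,0,0]]'
python3 -m handwheel '[[1,0,0,0,0,0,0],[1,0,0,0,0,0,0],[1,0,0,0,0,0,0],[1,0,0,0,0,0,0]]' 30
python3 -c "
from h import *
to([453.8,58.7,55])"
```

```text
time: 11.8
eef_pos: [453.0, 58.1, 53.0]
eef_rot: [0.697, 0.717, -0.0, -0.0]
contact_force: [-0.3, 0.9, 0.1]
finger_gap: 37.2
gripper_force: 0.0
time: 12.3
eef_pos: [454.6, 58.2, 53.6]
eef_rot: [0.697, 0.717, 0.001, 0.001]
contact_force: [4.7, 0.1, -0.9]
finger_gap: 11.3
gripper_force: 30.0
t 12.3 pos [454.6  58.2  53.6] yaw 91.64 z [ 0.003  0.    -1.   ] F [ 4.7  0.1 -0.9] gap 11.3 grip 30.0 
  shift [ 0.0022 -0.0032 -0.0055]
```

```bash
python3 -m handwheel '[[1,0,0.0105,-0.0812,0,0,0],[1,0,0.019,-0.0797,0,0,0],[1,0,0.0272,-0.0772,0,0,0],[1,0,0.0351,-0.074,0,0,0],[1,0,0.0427,-0.0699,0,0,0],[1,0,0,0,0,0,0]]'
python3 -c "
from h import *
to([488.2,59.1,149.1])"
```

```text
time: 13.05
eef_pos: [486.8, 59.0, 149.0]
eef_rot: [0.697, 0.717, 0.0, 0.0]
contact_force: [1.8, -0.1, -6.1]
finger_gap: 11.1
gripper_force: 30.0
t 13.05 pos [486.8  59.  149. ] yaw 91.63 z [ 0. -0. -1.] F [ 1.8 -0.1 -6.1] gap 11.1 grip 30.0 
  shift [ 0.0002  0.0056 -0.0005]
```

Tracking the arc well. Continuing to 60°.

```bash
python3 -m handwheel '[[1,0,0.0497,-0.0651,0,0,0],[1,0,0.0563,-0.0595,0,0,0],[1,0,0.0622,-0.0533,0,0,0],[1,0,0.0674,-0.0465,0,0,0],[1,0,0.0719,-0.0392,0,0,0],[1,0,0,0,0,0,0],[1,0,0,0,0,0,0]]'
python3 -c "
from h import *
import m
to([565.1,61.3,215])
c=snap('scene','s8');t=snap('top','t8')
b=m.blob(c,(230,130,345,240),*m.Rd);print('bar scene',b)
for a in (58,60,62):
  f=np.radians(a+4.4);L=75-195.6*np.cos(f);z=83+195.6*np.sin(f)
  print(a,[proj(c,[[573.5+L*.9996-.028*w,61.8+.028*L+w,z]]).round(1).tolist() for w in(-65,0,65)])
h=cv2.cvtColor(np.ascontiguousarray(c['pixels'][130:240,230:345]),cv2.COLOR_RGB2HSV)
k=cv2.connectedComponentsWithStats(cv2.inRange(h,*m.Rd))
for s,ce in zip(k[2][1:],k[3][1:]):
  if s[4]>15: print(s,ce+[230,130])
"|tail -12
```

```text
time: 13.92
eef_pos: [560.6, 61.1, 214.8]
eef_rot: [0.697, 0.717, -0.002, -0.002]
contact_force: [-10.9, -1.1, 15.9]
finger_gap: 11.3
gripper_force: 30.0
[456.   -2.4  98. ]
[452.7 117.5  98. ]
t 13.93 pos [560.6  61.1 214.8] yaw 91.64 z [-0.005 -0.    -1.   ] F [-10.9  -1.1  15.9] gap 11.3 grip 30.0 
  shift [ 0.0001  0.0182 -0.0011]
bar scene (array([274.94565217, 158.02173913]), array([34, 24, 21,  9, 92], dtype=int32), (array([274.02918625, 157.96692848]), (7.048746585845947, 20.3976993560791), 86.42366790771484))
58 [[[306.4, 149.8]], [[286.3, 155.1]], [[265.0, 160.7]]]
60 [[[305.2, 148.0]], [[285.0, 153.3]], [[263.7, 158.8]]]
62 [[[303.9, 146.3]], [[283.8, 151.5]], [[262.5, 157.0]]]
[106   0   7  10  34] [338.85294118 136.14705882]
[62 18 15  7 52] [298.88461538 151.19230769]
[34 24 21  9 92] [274.94565217 158.02173913]
[52 81  6  6 33] [284.57575758 213.42424242]
```

The reading and the camera both give about 58.8°, with some radial preload. A small correction along the arc and slightly outward.

```bash
python3 -m handwheel '[[1,0,0.011,-0.0145,0,0,0],[1,0,0,0,0,0,0],[1,0,0,0,0,0,0],[1,0,0,0,0,0,0]]'
cat > ang.py <<'E'
from h import *
import m
to([565.1,61.3,215])
s=env.read_state();d=s['eef_pos']-[454.6,58.2,53.6];v=np.array([195-d[0],15+d[2]]);print('kin',np.degrees(np.arctan2(v[1],v[0]))-4.4,np.hypot(*v))
c=snap('scene','s9')
h=cv2.cvtColor(np.ascontiguousarray(c['pixels'][130:200,230:320]),cv2.COLOR_RGB2HSV)
k=cv2.connectedComponentsWithStats(cv2.inRange(h,*m.Rd))
from scipy.interpolate import interp1d
A=np.arange(54,67,1.)
def P(a,w):
  f=np.radians(a+4.4);L=75-195.6*np.cos(f);z=83+195.6*np.sin(f);return proj(c,[[573.5+L*.9996-.028*w,61.8+.028*L+w,z]])[0]
for s,ce in zip(k[2][1:],k[3][1:]):
  if s[4]>15:
    ce=ce+[230,130];rows=[]
    for a in A:
      p=np.array([P(a,w) for w in(65,0,-65)]);rows.append(np.interp(ce[0],p[:,0],p[:,1]))
    print(s,ce,'angle raw',interp1d(rows,A,fill_value='extrapolate')(ce[1]),'corr',interp1d(rows,A,fill_value='extrapolate')(ce[1]-.8))
E
python3 ang.py|tail -5
```

```text
time: 14.52
eef_pos: [565.6, 61.3, 217.4]
eef_rot: [0.697, 0.717, -0.001, -0.001]
contact_force: [-2.4, 1.3, -5.5]
finger_gap: 11.0
gripper_force: 30.0
t 14.53 pos [565.6  61.3 217.4] yaw 91.63 z [-0.002 -0.    -1.   ] F [-2.4  1.3 -5.5] gap 11.0 grip 30.0 
  shift [ 0.0001 -0.0018  0.0095]
kin 60.418848524899936 197.534194948492
[61 17 15  7 61] [297.81967213 150.03278689] angle raw 59.90575401954766 corr 60.68649021045938
[33 22 21 10 96] [274.46875 156.84375] angle raw 59.247170622493186 corr 59.99262007751921
```

```bash
python3 -m handwheel '[[1,0,0,0,0,0,0],[1,0,0,0,0,0,0],[1,0,0,0,0,0,0],[1,0,0,0,0,0,0],[1,0,0,0,0,0,0],[1,0,0,0,0,0,0]]'
python3 ang.py|tail -3
python3 - <<'E' | tail -2
from h import *
import m
c=load('s9');print(m.blob(c,(222,205,255,256),*m.Y)[:2]);print(m.blob(c,(312,186,345,225),*m.B)[:2])
E
```

```text
time: 15.32
eef_pos: [566.4, 61.3, 217.9]
eef_rot: [0.697, 0.717, 0.0, 0.0]
contact_force: [2.0, 0.2, -14.1]
finger_gap: 11.1
gripper_force: 30.0
kin 60.71417588588306 197.6634996981435
[61 17 15  7 58] [297.63793103 149.84482759] angle raw 60.134285041026956 corr 60.91649574540529
[ 33  22  21  10 102] [274.65686275 156.59803922] angle raw 59.43014608255873 corr 60.17887957140588
(array([237.50555556, 226.37222222]), array([  9,  10,  12,  25, 180], dtype=int32))
(array([326.5 , 197.75]), array([11,  7,  8, 10, 64], dtype=int32))
```

```bash
python3 -m handwheel '[[1,0,-0.004,0.006,0,0,0],[1,0,0,0,0,0,0],[1,0,0,0,0,0,0],[1,0,0,0,0,0,0],[1,0,0,0,0,0,0],[1,0,0,0,0,0,0],[1,0,0,0,0,0,0],[1,0,0,0,0,0,0]]'
python3 ang.py|tail -3
```

```text
time: 16.38
eef_pos: [565.3, 61.3, 217.2]
eef_rot: [0.697, 0.717, 0.0, 0.0]
contact_force: [-5.0, -1.0, 1.3]
finger_gap: 11.0
gripper_force: 30.0
kin 60.32290344685202 197.5012325666358
[61 17 15  7 58] [297.81034483 150.13793103] angle raw 59.80704983322751 corr 60.586033409928326
[33 23 21  9 90] [274.57777778 156.98888889] angle raw 59.08523023126335 corr 59.83078429256541
```

The lid is steady at about 60° with low forces, the yellow cap is up and the blue cap is down. Handing in.

```bash
python3 -c "
from cell import env
print(env.sign_off())"
```

```text
the job is handed in; nothing more can be done
None
```

I pulled the yellow cap up to its stop first and left it there, then lifted the lid by its red bar and handed in at 16.4 s with the gripper still holding it steady at about 60° (camera and arm readings 59–60.6°); the blue cap stayed down, and I touched nothing else.

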